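Fetch the sanding block from the latched tool chest

ROBOT

A 7-joint arm with a two-finger parallel gripper is mounted at the origin on a cart in front of the work surface, level with it; the furniture and walls round the work are solid. World frame = base frame: x ahead of the robot, y to its left, z up, the work surface at z = 0. Lengths are in m, angles in rad, forces in N, time in s.
With the tool pointing down it reaches from about 0.4 to 0.85 m from the base axis. Payload 10.4 kg.
Tool frame: the origin (TCP) lies midway between the tips of the shut fingers; the grasp point (between the pads) lies 19 mm behind it (r.grasp_offset is the distance from the TCP to the grasp point, in m); z points along the fingers, y is the line along which they close (so a half turn about z gives the same grasp; the last joint's range is limited). The gripper opens to 87 mm and grips with 3 to 60 N. Pads are 19 mm wide; open, the fingers measure 117 mm over their backs; the gripper's body (75 mm by 190 mm) begins 51 mm behind the grasp point.
Start: joints at [-1.207, 0.332, -0.065, 1.46, 0.022, 1.35, -0.088], TCP at [0.236, 0.579, 0.223] pointing down, gripper open.
Joint ranges: [-2.6, 2.6], [-0.5, 2.12], [-1.47, 1.34], [0.16, 2.42], [-1.27, 4.41], [0.06, 2.06], [-2.6, 2.6]. Speed limits (rad/s): [2.22, 2.22, 2.79, 2.79, 3.14, 3.14, 3.14].

INTERFACE

Orientations are given as a unit quaternion [x, y, z, w].
In Python, from bench import r gives the robot as it stands.
- The arm moves only by the tool drive_tool, never from a script. Its argument "moves" is a list that holds one entry, the list of rows, each a list of 7 numbers: the shift along the tool's x, y, z in m, then the turn, a rotation vector about the tool's x, y, z in rad, then the opening, from 0 (shut) to 1 (fully open). In form: [[[tx, ty, tz, ax, ay, az, jaw], ...]]. A call has 1 to 10 rows; each row shifts and turns the commanded pose from where the row before left it, along the tool's axes as they then stand; what a row does not reach is not made up. A row lasts 1/10 s, in which the tool goes at most 50 mm and 8.59 degrees, less where a joint would pass 70% of its speed; a pose out of reach is approached as far as the arm can. A call is refused whole if a number of a shift passes 0.05 or a number of a turn 0.15, either way. A call with a gripper value outside its range is refused whole. The fingers move at their own pace and stop on an object; "squeeze" is the grip in N (left out, the last holds). Time passes only in rows, so rows that do not move let the fingers close. It gives the time, the measured TCP pose, the force, the opening and the grip force at its end, in the units of the state.
- r.read_state(): the state, without advancing time (a new reading comes with each control period).
- r.camera(name): name is "side" or "top"; returns the picture (480x640x3 uint8, red, green, blue); there is no depth.
- r.camera_info(name): a dict with "mtx" (3x3 intrinsics, pixels), "rvec" (rotation vector, rad) and "tvec" (3), from world to camera coordinates, as OpenCV has them. Camera axes: x right, y down, z forward; pixel columns grow to the right and rows downward; lengths in m; the calibration is good to about 2 mm. A picture is of the moment at which its call begins. camera_info takes no time and is no camera call.
- r.close_job(): hands the job in; it is judged then, once.
Trained networks look in the newest picture that a camera, given by its name, has taken for a name from the list of things; names that differ only in an ending like _2 or _b are one class to them, and where a whole thing is asked for, a point or a joint stands for the part that bears it (a point fixed in the world has none). Each returns a list of dicts, best first, with "conf" (0 to 1); they miss things now and then, are a little off and sometimes report something else, mostly with a low value. They report only what shows in the picture. A call takes as long as a camera call.
- r.find_in(camera, query): "bbox" ([left, top, right, bottom] in pixels, round what is visible of it).
- r.place_of(camera, query): "at" ([column, row] in pixels: a listed point, or the origin of a listed thing).
The state is a dict: "time": time; "joint_positions": joint angles; "joint_vel": joint speeds; "joint_torque": joint torques, N m; "ee_pos": TCP position; "eef_rot": TCP orientation; "ft_force": force on the tool from outside, world axes, zero at the start; "torque": the same for the moment, N m; "width": finger opening in m; "grip_force": force on a finger pad.
Only numpy, scipy, OpenCV 4.12 (cv2) and the standard library are available. Lean on these libraries where they do the work, as an engineer would, in place of code of your own. Each camera call takes 0.05 s, during which the arm holds its last target. There are 200 camera calls.

TASK

Fetch the cork sanding block from the red tool chest, ready to sand the orange board. Undo both front clips, lift the lid right back until it rests open on its stop, guiding it all the way so that it neither slams back nor falls shut. Then take the block out and set it flat on the middle of the board, lengthwise along it, leaving the board and the other things about where they are.

Things in the scene. Friction and masses are not known exactly. Their poses are not given: they have to be found in the camera images.
- chest: Red steel tool chest, fixed: base 130 mm deep (its x), 250 wide (y), 70 high, walls 4 mm; 30 mm lid on top (closed top at z = 100 mm). Origin: centre of the underside; x points from the front (clips, grab bar) to the back (hinge), y along the front towards the left clip, z up. The lid's stay (a thin link and sliding pin) runs inside the end wall at y = +113 mm.
- compartment (a point): Middle of the mat (inner floor, chest z = 11 mm) of the larger compartment, 122 mm (chest x) by 159 mm (chest y), same axes as the chest; it holds only the sanding block. The rim is 59 mm above the mat. The partition on its +y side is 3 mm thick, 42 mm high; beyond it lie a red tape roll and a clamp, which stay.
- lid_hinge (a point): Middle of the lid's hinge line, which runs along the chest's y at the back upper rim: chest x = +65 mm, z = 70 mm. Fixed to the chest, same axes as the chest.
- lid (a joint): Lid angle, rad: 0 shut, grows as it opens, 1.66 (95 degrees) resting on its stop. The lid weighs 0.5 kg and swings freely: let go below about 1.3 it falls shut, beyond that it falls back onto the stop. Lifting it by the bar takes about 3 N. Swing it slower than about 1.5 rad/s (0.25 m/s at the bar). Locked while either clip is shut.
- lid_bar (a point): Middle of the lid's round steel grab bar: 11 mm thick, along the chest's y, 75 mm free between its two arms. Lid shut, it lies 160 mm towards the front (chest -x) and 45 mm up from the hinge line, 30 mm ahead of the lid's front edge and 15 mm above its top; it moves with the lid on an arc of radius 166 mm about the hinge line. It may turn between the fingers.
- clip_l (a joint): Left front clip, rad: 0 shut, 1.25 fully swung out forward and down. Its hook clears the lid at about 0.25; stiff enough to stay where it is left. Hinged on the chest's front at chest x = -69, y = +95, z = 64 mm, about the chest's y; 36 mm wide.
- clip_l_ledge (a point): Middle of the left clip's thumb ledge, upper face. The ledge, 38 mm deep (chest x), 36 wide, 4 thick, juts forward from the clip's top like a shelf; shut, its middle is 30 mm ahead of and 20 mm above the clip's hinge. Smooth steel: pressed straight down (about 5 to 15 N) it swings the clip out; 20 mm down is about 1 rad. Moves with the clip.
- clip_r (a joint): Right front clip (chest y = -95 mm), like the left one: 0 shut, 1.25 fully swung out.
- clip_r_ledge (a point): Middle of the right clip's thumb ledge, upper face, like the left one.
- block_center (a point): Centre of the cork-brown sanding block, 60 mm (its x) by 97 mm (its y, lengthwise) by 30 mm high (its z), about 0.12 kg. At the start it lies on the mat of the chest's larger compartment, its length roughly along the chest's x. Grasp it across the 60 mm.
- board_top (a point): Centre of the upper face of the orange wooden board, 75 mm (its x) by 135 mm (its y, lengthwise) by 24 mm thick, lying loose on the bench, about 0.25 kg. z is up.
- tape_measure: Yellow and black tape measure standing on the bench, 36 x 86 x 64 mm high; origin centre of the underside. Not to be disturbed.
- glue_bottle: White glue bottle with a red nozzle standing on the bench, 52 mm across, 166 mm high; origin centre of the underside. Not to be disturbed.

How it is judged:
On the way, in this order (a step that is already met when the one before it is completed fails the run):
1. both clips are swung out clear of the lid (value of joint each of clip_l, clip_r above 0.4 rad), for 0.2 s.
2. the lid has been raised onto its stop and is still (value of joint lid above 1.58 rad and velocity of joint lid between -0.1 and 0.1 rad/s), for 0.2 s.
At the end, for the whole second after the job is handed in: Lid resting open on its stop (over 1.58 rad), both clips out (over 0.4 rad); block flat on the board, centred within 20 mm across and 25 mm along, lengthwise within 15 degrees; board moved under 30 mm; tape measure and glue bottle moved under 40 mm each (all of step 1 and value of joint lid above 1.58 rad and x of block_center in the frame of board_top between -0.02 and 0.02 m and y of block_center in the frame of board_top between -0.025 and 0.025 m and z of block_center in the frame of board_top between 0.01 and 0.02 m and angle between block_center's own z axis and vertical below 0.12 rad and angle between the y axis of block_center and the y axis of board_top, either way round below 0.26 rad and distance of board_top from where it was at the start of the episode below 0.03 m and distance of each of tape_measure, glue_bottle from where it was at the start of the episode below 0.04 m); the robot touches nothing.
It fails at once if the lid is thrown or dropped back onto its stop (over 1.8 rad/s) (velocity of joint lid above 1.8 rad/s).
It fails at once if the lid is let fall shut (over 1.8 rad/s) (velocity of joint lid below -1.8 rad/s).
It fails at once if the glue bottle is knocked over (angle between glue_bottle's own z axis and vertical above 0.6 rad).
It also fails if it takes over 61 s, if anything falls off the work surface, if the arm or the gripper's body presses on something with over 40 N, if the wrist force passes 120 N, or if a joint passes its speed limit or range.

## Working session

There is one attempt and no reset: what is moved stays moved. The work goes in short steps, Python scripts to look and compute and a tool call to move; the robot and the scene stay as the last step left them, time stands still between calls to the robot, and variables do not carry over. Pictures are saved under pics/ and viewed, at most 10 in all, crops included, and the job is handed in when it is done.

Besides the shell and the picture viewer there is one more tool, called after "Emit:" as name([rows], argument=value, ...), one row to a line, values as JSON. drive_tool: Moves the arm, as the interface text tells. Its arguments: {"type":"object","properties":{"moves":{"type":"array"},"squeeze":{"type":"number"}},"required":["moves"]}

```bash
ls; mkdir -p pics; python3 - <<'E'
from bench import r
import cv2,numpy as np
s=r.read_state(); print(s['time'],s['ee_pos'],s['eef_rot'],s['width'])
ims=[]
for c in('top','side'):
    im=r.camera(c); cv2.imwrite(f'pics/{c}0.png',im[:,:,::-1])
    i=r.camera_info(c); R=cv2.Rodrigues(np.array(i['rvec'],float))[0]
    print(c,'campos',-R.T@np.ravel(i['tvec']),np.array(i['mtx'])[0,0])
    for q in['chest','compartment','lid_hinge','lid_bar','clip_l_ledge','clip_r_ledge','board_top','tape_measure','glue_bottle']:
        print(c,q,[(np.round(d['at'],1).tolist(),round(d['conf'],2)) for d in r.place_of(c,q)[:3]])
E
```

```text
pics
0.0 [0.23563371 0.57847582 0.22176906] [ 1.92174802e-01  9.81360471e-01 -6.79441402e-04 -9.55121102e-05] 0.08738603448586606
top campos [0.39106529 0.05952197 1.40505675] 577.9840435700944
top chest [([230.7, 245.8], 0.67)]
top compartment []
top lid_hinge [([199.2, 234.1], 0.83)]
top lid_bar [([263.6, 256.6], 0.71)]
top clip_l_ledge [([253.9, 298.9], 0.82)]
top clip_r_ledge [([275.3, 218.4], 0.54)]
top board_top [([404.2, 287.7], 0.85)]
top tape_measure [([439.7, 237.1], 0.83)]
top glue_bottle [([319.6, 181.3], 0.6)]
side campos [ 0.52589632 -0.80889619  0.74944576] 595.9871351178427
side chest [([295.6, 226.2], 0.87)]
side compartment [([236.9, 209.6], 0.36)]
side lid_hinge [([304.7, 185.2], 0.67)]
side lid_bar [([281.5, 207.2], 0.97)]
side clip_l_ledge [([235.6, 209.3], 0.61)]
side clip_r_ledge [([326.0, 222.7], 0.66)]
side board_top [([245.2, 358.1], 0.94)]
side tape_measure [([325.6, 415.3], 0.82)]
side glue_bottle [([386.0, 288.9], 0.68), ([236.2, 210.9], 0.52), ([243.7, 358.9], 0.29)]
```

View pics/top0.png

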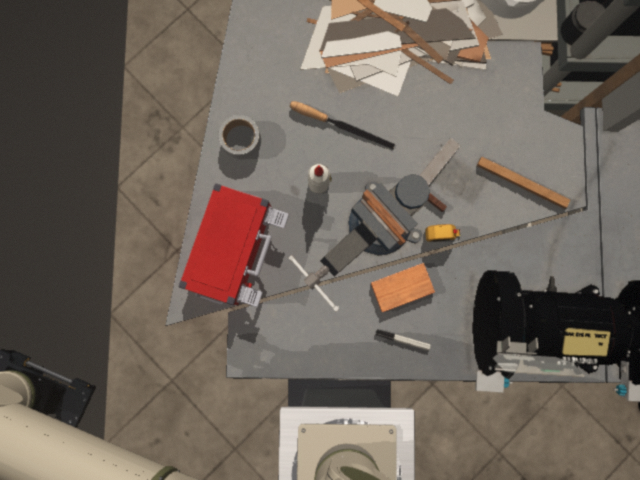

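View pics/side0.png

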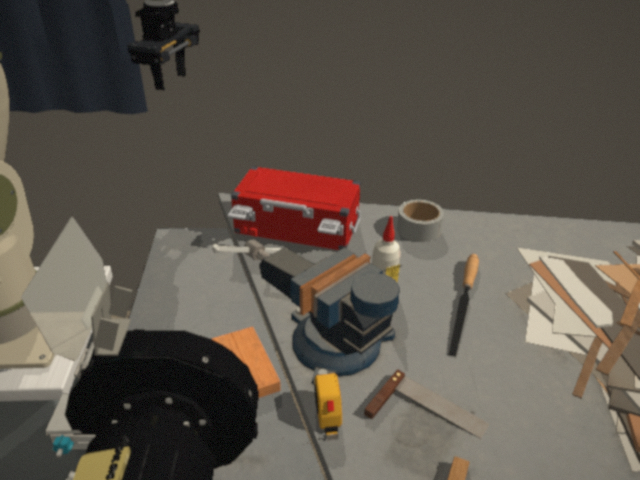

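```bash
cat > h.py <<'E'
from bench import r
import cv2,numpy as np
from scipy.spatial.transform import Rotation as Ro
from scipy.optimize import least_squares
def cam(c):
    i=r.camera_info(c); return np.array(i['mtx'],float),np.array(i['rvec'],float).reshape(3,1),np.array(i['tvec'],float).reshape(3,1)
def proj(c,P):
    K,rv,t=cam(c); return cv2.projectPoints(np.array(P,float).reshape(-1,1,3),rv,t,K,None)[0].reshape(-1,2)
def onplane(c,px,z):
    K,rv,t=cam(c); R=cv2.Rodrigues(rv)[0]; o=(-R.T@t).ravel()
    d=R.T@np.linalg.solve(K,np.array([*px,1.])); return o+d*(z-o[2])/d[2]
def ray(c,px): 
    return onplane(c,px,1.),onplane(c,px,0.)
def tri(a,b):
    Ps=[]
    for c in('top','side'):
        K,rv,t=cam(c); Ps.append(K@np.hstack([cv2.Rodrigues(rv)[0],t]))
    X=cv2.triangulatePoints(Ps[0],Ps[1],np.array(a,float).reshape(2,1),np.array(b,float).reshape(2,1)).ravel()
    return X[:3]/X[3]
def chest_pts(p,q):
    q=np.atleast_2d(q); c,s=np.cos(p[2]),np.sin(p[2])
    return np.c_[p[0]+c*q[:,0]-s*q[:,1],p[1]+s*q[:,0]+c*q[:,1],q[:,2]]
E
python3 - <<'E'
from h import *
T={'chest':[230.7,245.8],'lid_hinge':[199.2,234.1],'lid_bar':[263.6,256.6],'cl':[253.9,298.9],'cr':[275.3,218.4],'bt':[404.2,287.7],'tm':[439.7,237.1],'gb':[319.6,181.3]}
S={'chest':[295.6,226.2],'lid_hinge':[304.7,185.2],'lid_bar':[281.5,207.2],'cl':[235.6,209.3],'cr':[326,222.7],'bt':[245.2,358.1],'tm':[325.6,415.3],'gb':[386,288.9]}
for k in T: print(k,tri(T[k],S[k]).round(3))
L={'chest':[0,0,0],'lid_hinge':[.065,0,.07],'lid_bar':[-.095,0,.115],'cl':[-.099,.095,.084],'cr':[-.099,-.095,.084]}
Q=[L[k] for k in L]
f=lambda p:np.r_[(proj('top',chest_pts(p,Q))-[T[k] for k in L]).ravel(),(proj('side',chest_pts(p,Q))-[S[k] for k in L]).ravel()]
o=least_squares(f,[.5,.2,3.],loss='soft_l1')
best=min((least_squares(f,[.6,.2,y],loss='soft_l1') for y in(0,1.5,3,-1.5)),key=lambda o:o.cost)
print(best.x,best.fun.round(1))
E
```

```text
chest [0.531 0.29  0.   ]
lid_hinge [0.552 0.353 0.068]
lid_bar [0.5   0.198 0.109]
cl [0.406 0.219 0.092]
cr [0.59  0.175 0.085]
bt [ 0.44  -0.129  0.027]
tm [ 0.566 -0.222 -0.006]
gb [ 0.701  0.076 -0.006]
[0.52974347 0.2898425  1.25676411] [ 0.1  1.6  0.4  1.4 -1.1 -0.7 -2.2 -1.9  4.   0.3  0.3 -0.1 -0.6 -0.5
 -0.5 -3.   1.2  1.7  0.3  3.1]
```

The chest is the red box, with its front (clips and bar) facing the robot's right; the clips are at about (254,299) and (275,218) in top. A vise stands right beside the orange board (404,288), so its clearance needs a check. I'll refine the chest and board poses from silhouettes and look closer.

```bash
python3 - <<'E'
from h import *
from scipy.optimize import minimize
im={c:cv2.imread(f'pics/{c}0.png') for c in('top','side')}
def mask(c,lo,hi,box,sat=150):
    h=cv2.cvtColor(im[c],cv2.COLOR_BGR2HSV).astype(int); hh=(h[...,0]+90)%180
    m=((hh>=lo+90)&(hh<=hi+90)&(h[...,1]>sat)&(h[...,2]>60)).astype(np.uint8)
    o=np.zeros_like(m);o[box[1]:box[3],box[0]:box[2]]=m[box[1]:box[3],box[0]:box[2]]
    n,l,s,_=cv2.connectedComponentsWithStats(o); return (l==1+np.argmax(s[1:,4])).astype(np.uint8)
def fit(p0,hx,hy,z0,z1,ms):
    K=8
    Q=[[a*hx,b*hy,z] for a in(-1,1) for b in(-1,1) for z in(z0,z1)]
    def cost(p):
        v=0
        for c,m in ms.items():
            P=cv2.convexHull(proj(c,chest_pts(p,Q)).astype(np.float32))
            a=np.zeros((480*K//2,640*K//2),np.uint8); cv2.fillPoly(a,[np.round(P*4+1.5).astype(np.int32)],1)
            a=cv2.resize(a*255,(640,480),interpolation=cv2.INTER_AREA)/255.
            v+=np.abs(a-m).sum()/m.sum()
        return v
    o=minimize(cost,p0,method='Nelder-Mead',options=dict(initial_simplex=np.array(p0)+np.array([[0,0,0],[.01,0,0],[0,.01,0],[0,0,.06]])))
    return o.x,o.fun
ct=mask('top',-8,5,(160,160,300,330));cs=mask('side',-8,5,(210,150,370,260))
k=np.ones((9,9),np.uint8); ct=cv2.morphologyEx(ct,cv2.MORPH_OPEN,np.ones((5,5),np.uint8));cs=cv2.morphologyEx(cs,cv2.MORPH_CLOSE,k)
print('chest',fit([.53,.29,1.257],.065,.125,0,.1,{'top':ct,'side':cs}),fit([.53,.29,1.257],.065,.125,0,.1,{'top':ct}))
bt=mask('top',6,20,(360,250,450,325),120)
print(cv2.minAreaRect(cv2.findNonZero(bt)),bt.sum())
print('board',fit([.44,-.129,.42],.0375,.0675,0,.024,{'top':bt}))
a=cv2.resize(im['top'][150:330,250:480],(800,626),interpolation=cv2.INTER_CUBIC)[:300*2]
b=cv2.resize(im['side'][170:450,200:500],(640,597),interpolation=cv2.INTER_CUBIC)
cv2.imwrite('pics/c1.png',cv2.resize(a,(800,600)));cv2.imwrite('pics/c2.png',b)
E
```

```text
chest (array([0.53058057, 0.29236389, 1.275303  ]), np.float64(0.3429526976957603)) (array([0.5292642 , 0.29110977, 1.28581048]), np.float64(0.1331719807779999))
((402.322265625, 287.39501953125), (31.660947799682617, 56.68019485473633), 69.22774505615234) 1791
board (array([ 0.43802845, -0.12706749,  0.37245889]), np.float64(0.03176886611707776))
```

View pics/c1.png

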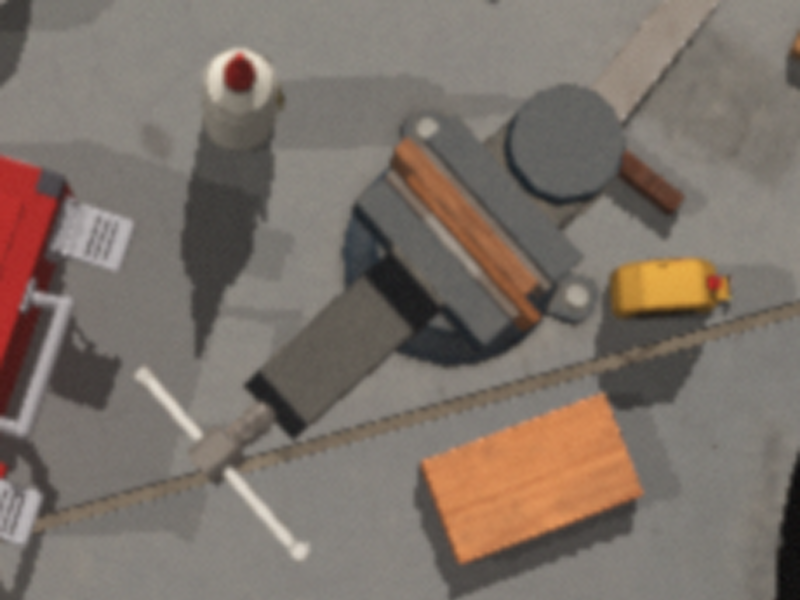

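View pics/c2.png

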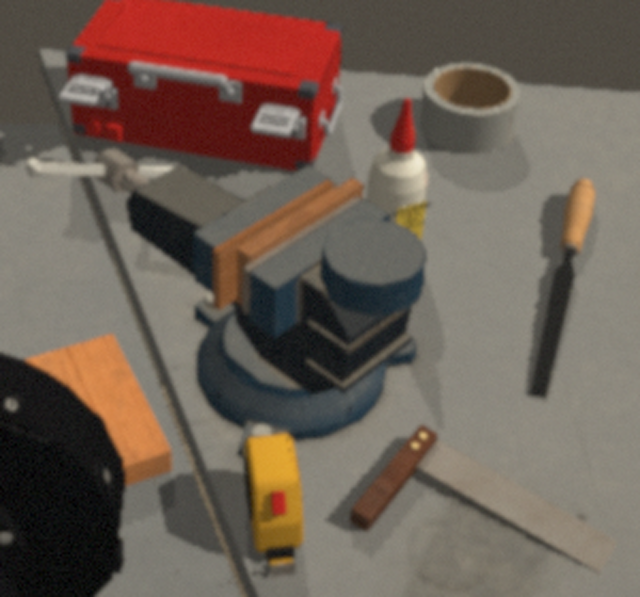

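The crops show the vise standing tall beside the board: its jaw end is at c1 (530,325) and (490,345). Its handle, at c1 (140–300, 370–550), lies in front of the chest. I'll measure their heights and plan the pressing targets.

```bash
cat >> h.py <<'E'
P=np.array([.530,.2905,1.268])
def rel(target,yaw_y=None):
    """tool-frame shift (m) and turn about tool z to put TCP at target with tool y along world angle yaw_y"""
    s=r.read_state(); R=Ro.from_quat(s['eef_rot']); M=R.as_matrix()
    out=M.T@(np.array(target)-s['ee_pos'])
    a=0
    if yaw_y is not None:
        cur=np.arctan2(M[1,1],M[0,1]); a=(yaw_y-cur+np.pi/2)%np.pi-np.pi/2
        a=-a  # tool z is down
    tilt=np.degrees(np.arccos(-M[2,2]))
    print('t',round(s['time'],2),'pos',np.round(s['ee_pos'],4),'shift',out.round(4),'turnz',round(a,3),'tilt',round(tilt,2),'w',round(s['width'],4),'F',np.round(s['ft_force'],1)); return out
E
python3 - <<'E'
from h import *
t=lambda u,v:(250+u*.2875,150+v*.2875)
s=lambda u,v:(200+u*300/640,170+v*280/597)
print('woodend',tri(t(530,325),s(220,247)),tri(t(490,345),s(198,232)))
print('handle end',tri(t(300,550),s(35,165)),tri(t(140,370),s(170,170)), 'slide end',tri(t(300,432),s(130,200)))
for n,q in dict(cl=[-.099,.095,.084],cr=[-.099,-.095,.084],bar=[-.095,0,.115],up=[.124,0,.225]).items():
    w=chest_pts(P,q)[0]; print(n,w.round(4)); rel(w,P[2])
for i in(.09,.11,.13,.15,.17): print(i,onplane('top',t(490,345),i).round(3),onplane('top',t(530,325),i).round(3))
E
```

```text
woodend [ 0.53312623 -0.10758092  0.15937573] [ 0.51903451 -0.08328031  0.15401429]
handle end [0.38820816 0.03375114 0.13227876] [0.50102737 0.14103136 0.04632201] slide end [0.46415142 0.03371472 0.09436405]
cl [0.4098 0.2243 0.084 ]
t 1.0 pos [0.2357 0.5789 0.2226] shift [-0.2949 -0.2627  0.1385] turnz -0.084 tilt 0.01 w 0.0867 F [ 0.2 -0.4  0.1]
cr [0.5912 0.1677 0.084 ]
t 1.0 pos [0.2357 0.5789 0.2226] shift [-0.4843 -0.2468  0.1385] turnz -0.084 tilt 0.01 w 0.0867 F [ 0.2 -0.4  0.1]
bar [0.5017 0.1998 0.115 ]
t 1.0 pos [0.2357 0.5789 0.2226] shift [-0.3893 -0.2508  0.1075] turnz -0.084 tilt 0.01 w 0.0867 F [ 0.2 -0.4  0.1]
up [0.567  0.4089 0.225 ]
t 1.0 pos [0.2357 0.5789 0.2226] shift [-0.3709 -0.0325 -0.0024] turnz -0.084 tilt 0.01 w 0.0867 F [ 0.2 -0.4  0.1]
0.09 [ 0.522 -0.091  0.09 ] [ 0.535 -0.117  0.09 ]
0.11 [ 0.52  -0.089  0.11 ] [ 0.533 -0.114  0.11 ]
0.13 [ 0.518 -0.086  0.13 ] [ 0.531 -0.112  0.13 ]
0.15 [ 0.516 -0.084  0.15 ] [ 0.529 -0.109  0.15 ]
0.17 [ 0.514 -0.082  0.17 ] [ 0.527 -0.106  0.17 ]
```

Emit:
drive_tool([
  [[-0.03,-0.026,0,0,0,-0.008,0],[-0.03,-0.026,0,0,0,-0.008,0],[-0.03,-0.026,0,0,0,-0.008,0],[-0.03,-0.026,0,0,0,-0.008,0],[-0.03,-0.026,0,0,0,-0.008,0],[-0.03,-0.026,0,0,0,-0.008,0],[-0.03,-0.026,0,0,0,-0.008,0],[-0.03,-0.026,0,0,0,-0.008,0],[-0.03,-0.026,0,0,0,-0.008,0],[-0.025,-0.026,0.03,0,0,-0.008,0]],
], squeeze=30)

```text
time: 2.0
ee_pos: [0.4262, 0.2327, 0.1956]
eef_rot: [0.153, 0.988, 0.003, 0.003]
ft_force: [1.3, 0.6, -0.0]
width: 0.015
grip_force: 0.0
```

```bash
python3 - <<'E'
from h import *
rel(chest_pts(P,[-.099,.095,.084])[0],P[2])
E
```

```text
t 2.0 pos [0.4262 0.2327 0.1956] shift [ 0.0135 -0.0136  0.1115] turnz -0.004 tilt 0.42 w 0.015 F [ 1.3  0.6 -0. ]
```

Emit:
drive_tool([
  [[0.01,-0.006,0.03,0,0,0,0],[0,0,0.03,0,0,0,0],[0,0,0.01,0,0,0,0],[0,0,0,0,0,0,0]],
])

```text
time: 2.4
ee_pos: [0.4115, 0.2303, 0.1218]
eef_rot: [0.153, 0.988, -0.001, -0.001]
ft_force: [-0.3, -0.3, -0.1]
width: 0.0001
grip_force: 0.0
```

```bash
python3 - <<'E'
from h import *
rel(chest_pts(P,[-.099,.095,.084])[0],P[2])
E
```

```text
t 2.4 pos [0.4115 0.2303 0.1218] shift [-0.0002 -0.0061  0.0378] turnz -0.004 tilt 0.12 w 0.0001 F [-0.3 -0.3 -0.1]
```

Emit:
drive_tool([
  [[0,-0.006,0.015,0,0,0,0],[0,0,0.013,0,0,0,0],[0,0,0.007,0,0,0,0],[0,0,0.007,0,0,0,0],[0,0,0.007,0,0,0,0],[0,0,0.007,0,0,0,0],[0,0,0.004,0,0,0,0]],
])

```text
time: 3.1
ee_pos: [0.4094, 0.2209, 0.0613]
eef_rot: [0.154, 0.988, -0.003, -0.001]
ft_force: [-2.2, -14.3, 2.2]
width: 0.0007
grip_force: 6.9
```

Emit:
drive_tool([
  [[0,0,-0.03,0,0,0,0],[0,0,-0.045,0,0,0,0],[-0.04,0.001,-0.02,0,0,0,0],[-0.05,0,0,0,0,0,0],[-0.05,0,0,0,0,0,0],[-0.045,0,0,0,0,0,0],[0,0,0.02,0,0,0,0],[0,0,0,0,0,0,0]],
])

```text
time: 3.9
ee_pos: [0.5864, 0.169, 0.1349]
eef_rot: [0.153, 0.988, -0.001, -0.002]
ft_force: [-0.4, 0.1, -1.0]
width: 0.0004
grip_force: 0.0
```

```bash
python3 - <<'E'
from h import *
rel(chest_pts(P,[-.099,-.095,.084])[0],P[2])
im=r.camera('side'); cv2.imwrite('pics/s2.png',cv2.resize(im[150:280,180:380,::-1],(800,520),interpolation=cv2.INTER_CUBIC))
E
```

```text
t 3.9 pos [0.5864 0.169  0.1349] shift [-0.0051  0.0003  0.0509] turnz -0.005 tilt 0.24 w 0.0004 F [-0.4  0.1 -1. ]
```

View pics/s2.png

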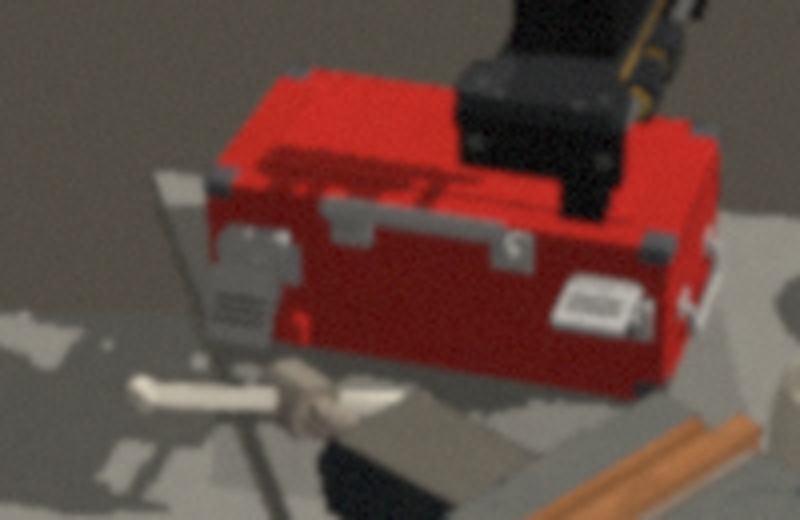

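The picture shows the left clip swung right down, its ledge hanging at crop (245,310). The right one, at (600,305), is still shut below the fingers. I'll press it now.

Emit:
drive_tool([
  [[-0.004,0,0.028,0,0,0,0],[0,0,0.013,0,0,0,0],[0,0,0.007,0,0,0,0],[0,0,0.007,0,0,0,0],[0,0,0.007,0,0,0,0],[0,0,0.007,0,0,0,0],[0,0,0.003,0,0,0,0]],
])

```text
time: 4.65
ee_pos: [0.5902, 0.1644, 0.0655]
eef_rot: [0.154, 0.988, -0.002, -0.001]
ft_force: [-4.7, -12.4, 4.6]
width: 0.0002
grip_force: 6.8
```

Emit:
drive_tool([
  [[0,0,-0.03,0,0,0,0],[0,0,-0.05,0,0,0,0.4],[0.04,0,-0.01,0,0,0,0.4],[0.05,0,0,0,0,0,0.4],[0.005,0,0,0,0,0,0.4],[0,0,0,0,0,0,0.4]],
])

```text
time: 5.25
ee_pos: [0.4992, 0.1985, 0.1565]
eef_rot: [0.152, 0.988, 0.001, 0.0]
ft_force: [1.0, -0.2, -0.6]
width: 0.0309
grip_force: 0.0
```

```bash
python3 - <<'E'
from h import *
rel(chest_pts(P,[-.095,0,.105])[0],P[2])
for c in('side','top'):
    im=r.camera(c); print(c,[(np.round(d['at'],1).tolist(),round(d['conf'],2)) for d in r.place_of(c,'lid_bar')[:2]],proj(c,chest_pts(P,[-.095,0,.115])))
im=r.camera('side'); cv2.imwrite('pics/s3.png',cv2.resize(im[150:280,180:380,::-1],(800,520),interpolation=cv2.INTER_CUBIC))
E
```

```text
t 5.25 pos [0.4992 0.1985 0.1565] shift [-0.0019  0.0019  0.0515] turnz -0.002 tilt 0.11 w 0.0309 F [ 1.  -0.2 -0.6]
side [([282.2, 205.3], 0.62)] [[281.62524823 204.10873874]]
top [] [[262.36939552 255.29606125]]
```

View pics/s3.png

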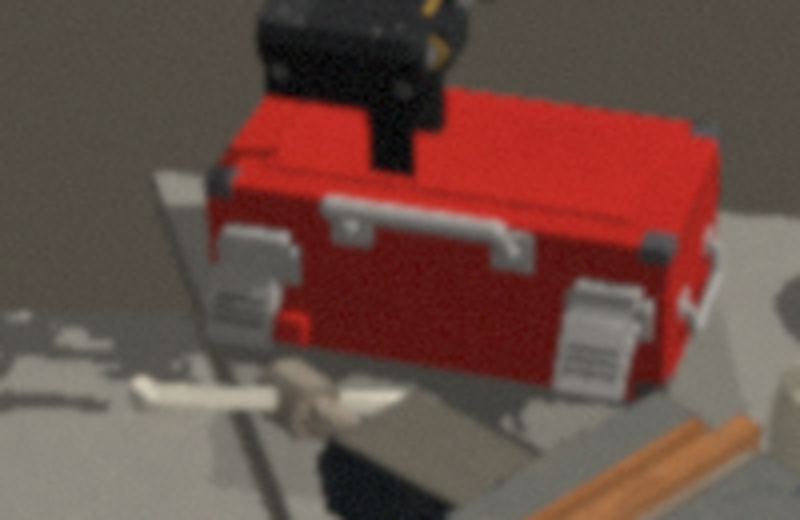

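Both clips are out, and the open fingers hang above the bar at crop (415,215). Next I descend and grip.

Emit:
drive_tool([
  [[-0.002,0.002,0.025,0,0,0,0.4],[0,0,0.02,0,0,0,0.4],[0,0,0.006,0,0,0,0.4],[0,0,0,0,0,0,0],[0,0,0,0,0,0,0],[0,0,0,0,0,0,0],[0,0,0,0,0,0,0]],
], squeeze=30)

```text
time: 6.2
ee_pos: [0.5028, 0.1974, 0.1052]
eef_rot: [0.153, 0.988, -0.001, 0.0]
ft_force: [-5.3, -14.3, 11.3]
width: 0.0107
grip_force: 7.5
```

```bash
python3 - <<'E'
from h import *
rel(chest_pts(P,[-.095,0,.105])[0],P[2])
# arc, tool y=back(+chest x), tool z=down
a0=np.arctan2(45,-160);th=np.r_[np.arange(0,1.6601,.083)];print(len(th))
x=166.2*np.cos(a0-th);z=166.2*np.sin(a0-th)
print(np.c_[th[1:],np.diff(x),-np.diff(z)].round(1).tolist())
E
```

```text
t 6.2 pos [0.5028 0.1974 0.1052] shift [0.0018 0.002  0.0002] turnz -0.005 tilt 0.09 w 0.0107 F [ -5.3 -14.3  11.3]
21
[[0.1, 4.3, -13.1], [0.2, 5.4, -12.7], [0.2, 6.4, -12.2], [0.3, 7.4, -11.6], [0.4, 8.3, -11.0], [0.5, 9.2, -10.3], [0.6, 10.0, -9.5], [0.7, 10.8, -8.6], [0.7, 11.5, -7.7], [0.8, 12.0, -6.7], [0.9, 12.6, -5.7], [1.0, 13.0, -4.6], [1.1, 13.3, -3.5], [1.2, 13.6, -2.4], [1.2, 13.7, -1.3], [1.3, 13.8, -0.1], [1.4, 13.8, 1.0], [1.5, 13.6, 2.1], [1.6, 13.4, 3.3], [1.7, 13.1, 4.4]]
```

Emit:
drive_tool([
  [[0,-0.002,0,0,0,0,0],[0,-0.001,0,0,0,0,0],[0,0.001,-0.004,0,0,0,0],[0,0.003,-0.008,0,0,0,0],[0,0.0033,-0.0086,0,0,0,0],[0,0.0034,-0.008,0,0,0,0],[0,0.0045,-0.008,0,0,0,0],[0,0.0045,-0.008,0,0,0,0]],
])

```text
time: 7.0
ee_pos: [0.5082, 0.2151, 0.1494]
eef_rot: [0.153, 0.988, 0.0, 0.001]
ft_force: [4.9, 3.5, -7.0]
width: 0.0097
grip_force: 30.0
```

```bash
cat >> h.py <<'E'
def lid():
    s=r.read_state(); c,sn=np.cos(P[2]),np.sin(P[2]); d=np.array(s['ee_pos'])-[P[0],P[1],0]
    x=c*d[0]+sn*d[1]-.065; z=d[2]+.010-.07; y=-sn*d[0]+c*d[1]
    print('bar rel hinge',round(x,4),round(z,4),'y',round(y,4),'rad',round(np.hypot(x,z),4),'theta',round(np.arctan2(45,-160)-np.arctan2(z,x),3),'w',s['width'],'g',s['grip_force'])
E
python3 - <<'E'
from h import *
rel([.5,.2,.2],P[2]);lid()
E
```

```text
t 7.0 pos [0.5082 0.2151 0.1494] shift [ 0.0032 -0.0168 -0.0507] turnz -0.004 tilt 0.08 w 0.0097 F [ 4.9  3.5 -7. ]
bar rel hinge -0.1435 0.0894 y -0.0016 rad 0.169 theta 0.283 w 0.009672438433738535 g 29.998133182525635
```

Emit:
drive_tool([
  [[0,0.005,-0.0076,0,0,0,0],[0,0.0055,-0.0073,0,0,0,0],[0,0.006,-0.007,0,0,0,0],[0,0.0063,-0.0067,0,0,0,0],[0,0.0066,-0.0063,0,0,0,0],[0,0.007,-0.006,0,0,0,0],[0,0.0073,-0.0055,0,0,0,0],[0,0.0076,-0.005,0,0,0,0],[0,0.008,-0.0047,0,0,0,0],[0,0.008,-0.0043,0,0,0,0]],
])

```text
time: 8.0
ee_pos: [0.5281, 0.2781, 0.2111]
eef_rot: [0.153, 0.988, -0.0, -0.0]
ft_force: [-1.7, -7.1, 7.0]
width: 0.0099
grip_force: 30.0
```

```bash
python3 - <<'E'
from h import *
rel([.5,.2,.2],P[2]);lid()
E
```

```text
t 8.0 pos [0.5281 0.2781 0.2111] shift [ 0.0031 -0.083   0.0112] turnz -0.005 tilt 0.05 w 0.0099 F [-1.7 -7.1  7. ]
bar rel hinge -0.0774 0.1511 y -0.0018 rad 0.1698 theta 0.823 w 0.009902771859137644 g 30.016129910945892
```

Emit:
drive_tool([
  [[0,0.0083,-0.0039,0,0,0,0],[0,0.0085,-0.0035,0,0,0,0],[0,0.0087,-0.003,0,0,0,0],[0,0.0088,-0.0025,0,0,0,0],[0,0.009,-0.002,0,0,0,0],[0,0.009,-0.0015,0,0,0,0],[0,0.009,-0.001,0,0,0,0],[0,0.009,-0.0005,0,0,0,0],[0,0.009,0,0,0,0,0],[0,0.009,0.0005,0,0,0,0]],
])

```text
time: 9.0
ee_pos: [0.5548, 0.3638, 0.2267]
eef_rot: [0.153, 0.988, 0.0, -0.0]
ft_force: [2.4, -2.3, 0.4]
width: 0.0102
grip_force: 30.0
```

```bash
python3 - <<'E'
from h import *
rel([.5,.2,.2],P[2]);lid()
E
```

```text
t 9.0 pos [0.5548 0.3638 0.2267] shift [ 0.0028 -0.1727  0.0267] turnz -0.004 tilt 0.0 w 0.0102 F [ 2.4 -2.3  0.4]
bar rel hinge 0.0123 0.1667 y -0.0019 rad 0.1672 theta 1.37 w 0.01019083119850335 g 30.00331699848175
```

Emit:
drive_tool([
  [[0,0.009,0.0008,0,0,0,0],[0,0.008,0.0012,0,0,0,0],[0,0.008,0.0016,0,0,0,0],[0,0.007,0.0018,0,0,0,0],[0,0.005,0.0015,0,0,0,0],[0,0.004,0.0015,0,0,0,0],[0,0.003,0.0012,0,0,0,0],[0,0.002,0.0005,0,0,0,0],[0,0,0,0,0,0,0],[0,0,0,0,0,0,0]],
])

```text
time: 10.0
ee_pos: [0.5683, 0.4063, 0.2168]
eef_rot: [0.153, 0.988, -0.0, -0.0]
ft_force: [-1.1, -4.1, 2.4]
width: 0.0099
grip_force: 30.0
```

```bash
python3 - <<'E'
from h import *
rel([.5,.2,.2],P[2]);lid()
E
```

```text
t 10.0 pos [0.5683 0.4063 0.2168] shift [ 0.0027 -0.2173  0.017 ] turnz -0.004 tilt 0.06 w 0.0099 F [-1.1 -4.1  2.4]
bar rel hinge 0.0569 0.1568 y -0.002 rad 0.1669 theta 1.645 w 0.009864769863872826 g 30.004601776599884
```

Emit:
drive_tool([
  [[0,0.002,0.001,0,0,0,0],[0,0.001,0,0,0,0,0],[0,0,0,0,0,0,0.15],[0,0,0,0,0,0,0.4],[0,0,0,0,0,0,0.4],[0,0,0,0,0,0,0.4],[0,0,0,0,0,0,0.4]],
])

```text
time: 10.7
ee_pos: [0.5691, 0.4103, 0.2157]
eef_rot: [0.152, 0.988, 0.0, -0.0]
ft_force: [-0.1, -0.1, 0.2]
width: 0.0326
grip_force: 0.0
```

Emit:
drive_tool([
  [[0,0,-0.03,0,0,0,0.4],[0,0,-0.04,0,0,0,0.4],[0,-0.04,-0.01,0,0,0,0.4],[0,-0.05,0,0,0,0,1],[0,-0.05,0,0,0,0,1],[0,-0.05,0,0,0,0,1],[0,-0.05,0,0,0,0,1],[0,-0.05,0,0,0,0,1],[0,0,0,0,0,0,1]],
])

```text
time: 11.6
ee_pos: [0.4814, 0.1266, 0.2969]
eef_rot: [0.157, 0.988, 0.0, 0.001]
ft_force: [0.8, -0.1, -0.8]
width: 0.0748
grip_force: 0.0
```

```bash
python3 - <<'E'
from h import *
rel(chest_pts(P,[0,-.0415,.1])[0],P[2]+np.pi/2)
b=r.camera('top')
for c in('top','side'):
    if c=='side': im=r.camera(c)
    for q in('block_center','compartment','lid_bar'):
        print(c,q,[(np.round(d['at'],1).tolist(),round(d['conf'],2)) for d in r.place_of(c,q)[:2]])
    if c=='top': print(r.find_in(c,'block_center')[:1])
cv2.imwrite('pics/t4.png',np.vstack([cv2.resize(b[150:330,150:390,::-1],(800,600),interpolation=cv2.INTER_CUBIC)])); cv2.imwrite('pics/t4raw.png',b[:,:,::-1])
for c in('top','side'): print(c,proj(c,chest_pts(P,[[0,-.0415,.011],[0,-.0415,.041],[.124,0,.225]])).round(1).tolist())
E
```

```text
t 11.6 pos [0.4814 0.1266 0.2969] shift [-0.0366  0.1711  0.1972] turnz 1.559 tilt 0.1 w 0.0748 F [ 0.8 -0.1 -0.8]
top block_center [([229.8, 237.3], 0.89)]
top compartment []
top lid_bar [([159.6, 218.3], 0.61)]
[{'bbox': [206.5, 216.9, 233.2, 244.7], 'conf': 0.76}]
side block_center [([310.5, 217.7], 0.64)]
side compartment [([317.3, 226.0], 0.87)]
side lid_bar [([310.0, 109.6], 0.66), ([326.4, 239.7], 0.62)]
top [[235.4, 230.7], [233.5, 229.1], [156.0, 217.7]]
side [[314.0, 224.7], [314.1, 213.3], [311.2, 109.2]]
```

View pics/t4.png

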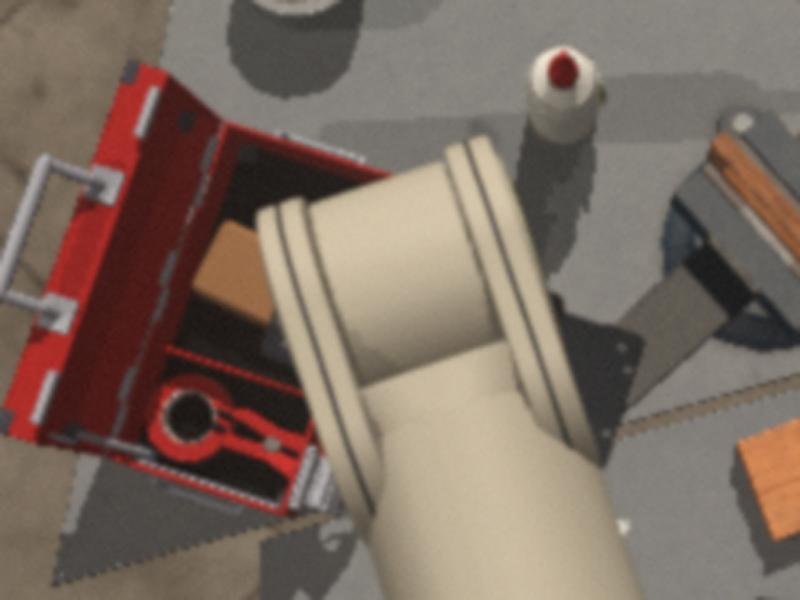

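Emit:
drive_tool([
  [[0.02,-0.045,0,0,0,0.14,1],[0.02,-0.04,0,0,0,0.14,1],[0.02,-0.03,0,0,0,0.14,1],[0,0,0,0,0,0.14,1],[0,0,0,0,0,0.14,1],[0,0,0,0,0,0.14,1],[0,0,0,0,0,0.14,1],[0,0,0,0,0,0.14,1],[0,0,0,0,0,0.14,1],[0,0,0,0,0,0.14,1]],
])

```text
time: 13.05
ee_pos: [0.3807, 0.0553, 0.2958]
eef_rot: [0.755, 0.655, -0.0, -0.0]
ft_force: [-0.2, 0.2, 0.9]
width: 0.087
grip_force: 0.0
```

```bash
python3 - <<'E'
from h import *
s=r.read_state();print(np.round(s['joint_positions'],2))
b=r.camera('top');cv2.imwrite('pics/t5raw.png',b[:,:,::-1])
cb=r.place_of('top','block_center');print(cb[:1],r.find_in('top','block_center')[:1])
im=r.camera('side');sb=r.place_of('side','block_center');print(sb[:1])
if cb:
    print('z.026',onplane('top',cb[0]['at'],.026)); 
    if sb: print(tri(cb[0]['at'],sb[0]['at']))
h=cv2.cvtColor(b,cv2.COLOR_RGB2HSV)
m=cv2.inRange(h,(6,60,70),(22,190,255)); mm=np.zeros_like(m);mm[205:270,195:260]=m[205:270,195:260]
n,l,st,_=cv2.connectedComponentsWithStats(mm);i=1+np.argmax(st[1:,4]);re=cv2.minAreaRect(cv2.findNonZero((l==i).astype(np.uint8)));print(st[i],re)
bx=cv2.boxPoints(re);print([onplane('top',q,.041).round(3).tolist() for q in bx])
cv2.imwrite('pics/t5.png',cv2.resize(b[160:320,150:310,::-1],(560,560),interpolation=cv2.INTER_CUBIC))
E
```

```text
[-0.49 -0.26  0.19  1.91  0.05  1.48 -0.46]
[{'at': [227.7, 236.4], 'conf': 0.72}] [{'bbox': [206.5, 217.4, 253.1, 254.8], 'conf': 0.92}]
[]
z.026 [0.55370296 0.29383717 0.026     ]
[207 216  46  37 989] ((229.36734008789062, 233.77630615234375), (41.00127029418945, 24.66567039489746), 25.641006469726562)
[[0.552, 0.344, 0.041], [0.606, 0.32, 0.041], [0.564, 0.231, 0.041], [0.511, 0.255, 0.041]]
```

View pics/t5.png

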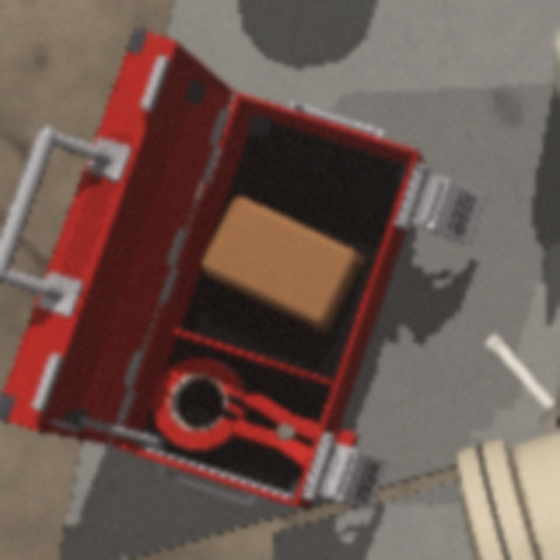

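Clear view: the lid rests open, and the block lies free at crop (280,262), turned about 8° from the chest axis. I'll move over it.

```bash
python3 - <<'E'
from h import *
rel([.558,.2875,.14],-.44)
E
```

```text
t 13.3 pos [0.3806 0.0551 0.2958] shift [0.2537 0.1453 0.1557] turnz 0.308 tilt 0.01 w 0.0873 F [ 0.3 -0.   0.3]
```

Emit:
drive_tool([
  [[0.04,0.023,0,0,0,0,0.88],[0.04,0.023,0,0,0,0,0.88],[0.04,0.023,0,0,0,0,0.88],[0.04,0.023,0,0,0,0,0.88],[0.04,0.023,0.02,0,0,0,0.88],[0.04,0.023,0.03,0,0,0,0.88],[0.014,0.007,0.04,0,0,0.1,0.88],[0,0,0.04,0,0,0.1,0.88],[0,0,0.02,0,0,0.1,0.88],[0,0,0,0,0,0,0.88]],
], squeeze=20)

```text
time: 14.3
ee_pos: [0.5541, 0.2828, 0.1449]
eef_rot: [0.843, 0.538, -0.003, 0.0]
ft_force: [-0.5, -0.0, 0.2]
width: 0.0765
grip_force: 0.0
```

```bash
python3 - <<'E'
from h import *
rel([.558,.2875,.018],-.44)
E
```

```text
t 14.3 pos [0.5541 0.2828 0.1449] shift [0.0066 0.002  0.1269] turnz 0.006 tilt 0.37 w 0.0765 F [-0.5 -0.   0.2]
```

Emit:
drive_tool([
  [[0.005,0.001,0.03,0,0,0,0.88],[0,0,0.03,0,0,0,0.88],[0,0,0.025,0,0,0,0.88],[0,0,0.02,0,0,0,0.88],[0,0,0.012,0,0,0,0.88],[0,0,0.008,0,0,0,0.88],[0,0,0,0,0,0,0.88]],
])

```text
time: 15.0
ee_pos: [0.5591, 0.2877, 0.0238]
eef_rot: [0.843, 0.538, -0.0, -0.0]
ft_force: [0.2, -0.5, 0.1]
width: 0.0768
grip_force: 0.0
```

Emit:
drive_tool([
  [[0,0,0,0,0,0,0.5],[0,0,0,0,0,0,0.5],[0,0,0,0,0,0,0.5],[0,0,0,0,0,0,0.5],[0,0,0,0,0,0,0.5],[0,0,0,0,0,0,0.5]],
])

```text
time: 15.6
ee_pos: [0.5594, 0.2878, 0.0246]
eef_rot: [0.843, 0.538, 0.001, -0.0]
ft_force: [-0.4, -0.8, 5.3]
width: 0.0598
grip_force: 20.0
```

Emit:
drive_tool([
  [[0,0,-0.02,0,0,0,0.5],[0,0,-0.03,0,0,0,0.5],[0,0,-0.04,0,0,0,0.5],[0,0,-0.04,0,0,0,0.5],[0,0,-0.04,0,0,0,0.5],[0,0,-0.04,0,0,0,0.5],[0,0,-0.02,0,0,0,0.5],[0,0,0,0,0,0,0.5]],
])

```text
time: 16.4
ee_pos: [0.5602, 0.2881, 0.2574]
eef_rot: [0.843, 0.537, 0.003, -0.0]
ft_force: [1.4, 0.3, -1.3]
width: 0.0597
grip_force: 20.0
```

```bash
python3 - <<'E'
from h import *
B=np.array([.438,-.127]);u=np.array([np.cos(.372),np.sin(.372)])
rel([*(B-.010*u),.15],.372); print(B-.01*u)
E
```

```text
t 16.4 pos [0.5602 0.2881 0.2574] shift [-0.4356  0.0574  0.1055] turnz -0.808 tilt 0.32 w 0.0597 F [ 1.4  0.3 -1.3]
[ 0.42868398 -0.13063479]
```

Emit:
drive_tool([
  [[-0.03,0.004,0,0,0,0,0.5],[-0.046,0.006,0,0,0,0,0.5],[-0.046,0.006,0,0,0,0,0.5],[-0.046,0.006,0,0,0,0,0.5],[-0.046,0.006,0,0,0,0,0.5],[-0.046,0.006,0,0,0,0,0.5],[-0.046,0.006,0,0,0,0,0.5],[-0.046,0.006,0,0,0,0,0.5],[-0.046,0.006,0,0,0,0,0.5],[-0.037,0.005,0,0,0,0,0.5]],
])

```text
time: 17.4
ee_pos: [0.4252, -0.1332, 0.2526]
eef_rot: [0.844, 0.537, -0.0, -0.0]
ft_force: [1.1, -0.4, -1.4]
width: 0.0597
grip_force: 20.0
```

Emit:
drive_tool([
  [[0,0,0,0,0,-0.13,0.5],[0,0,0,0,0,-0.14,0.5],[0,0,0,0,0,-0.14,0.5],[0,0,0,0,0,-0.14,0.5],[0,0,0,0,0,-0.13,0.5],[0,0,0,0,0,-0.13,0.5],[0,0,0,-0.06,0,0,0.5],[0,0,0,-0.06,0,0,0.5],[0,0,0,0,0,0,0.5]],
])

```text
time: 18.3
ee_pos: [0.4256, -0.1314, 0.2527]
eef_rot: [0.563, 0.824, 0.05, 0.033]
ft_force: [0.1, 0.7, -1.1]
width: 0.0598
grip_force: 20.0
```

```bash
python3 - <<'E'
from h import *
rel([.4287,-.1306,.05],.372)
M=Ro.from_quat(r.read_state()['eef_rot']).as_matrix();print(M.round(3))
b=r.camera('top');print(r.place_of('top','board_top')[:1],r.find_in('top','block_center')[:1])
cv2.imwrite('pics/t6.png',cv2.resize(r.camera('side')[170:420,150:450,::-1],(720,600),interpolation=cv2.INTER_CUBIC))
E
```

```text
t 18.3 pos [ 0.4256 -0.1314  0.2527] shift [-0.0007 -0.0213  0.2016] turnz 0.0 tilt 6.91 w 0.0598 F [ 0.1  0.7 -1.1]
[[-0.364  0.925  0.112]
 [ 0.931  0.361  0.045]
 [ 0.001  0.12  -0.993]]
[{'at': [404.0, 288.5], 'conf': 0.81}] [{'bbox': [393.0, 275.4, 433.9, 311.1], 'conf': 0.75}]
```

View pics/t6.png

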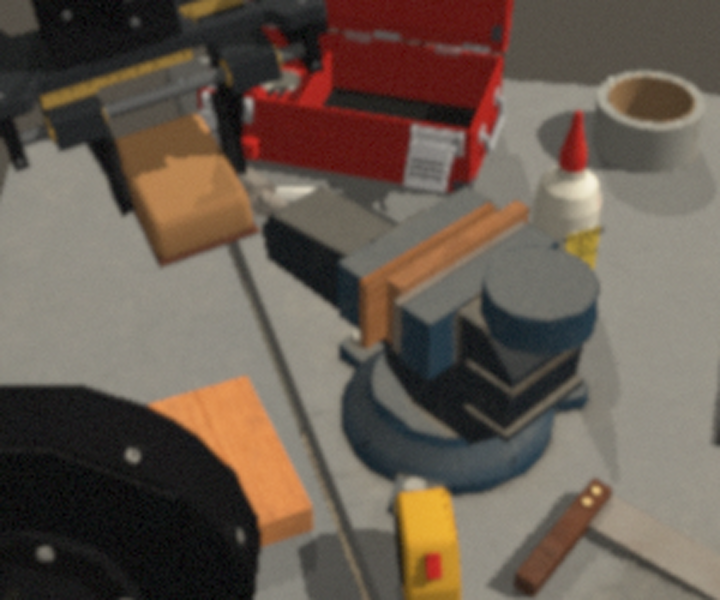

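The block hangs in the fingers, its near end at crop (205,260), and the board below is clear. I'll compare where the block should project with where it actually shows.

```bash
python3 - <<'E'
from h import *
s=r.read_state();M=Ro.from_quat(s['eef_rot']).as_matrix();o=np.array(s['ee_pos'])
for n,q in dict(nearbotL=[-.0485,-.03,.0136],nearbotR=[-.0485,.03,.0136],neartopL=[-.0485,-.03,-.0164],neartopR=[-.0485,.03,-.0164],fartopR=[.0485,.03,-.0164],farbotL=[.0485,-.03,.0136]).items():
    p=proj('side',o+M@np.array(q))[0]; print(n,((p-[150,170])*2.4).round(0))
im=cv2.imread('pics/t6.png')
h=cv2.cvtColor(im,cv2.COLOR_BGR2HSV);m=cv2.inRange(h,(5,60,70),(22,200,255));m[:,300:]=0;m[300:]=0
n,l,st,_=cv2.connectedComponentsWithStats(m);i=1+np.argmax(st[1:,4]);print(st[i]);re=cv2.convexHull(cv2.findNonZero((l==i).astype(np.uint8)));print(cv2.approxPolyDP(re,6,True).reshape(-1,2).tolist())
E
```

```text
nearbotL [156. 268.]
nearbotR [257. 232.]
neartopL [145. 228.]
neartopR [248. 192.]
fartopR [196. 104.]
farbotL [112. 175.]
[  115   111   145   156 14223]
[[259, 231], [162, 266], [135, 214], [115, 137], [197, 112], [249, 190]]
```

Emit:
drive_tool([
  [[0,-0.001,0.03,0,0,0,0.5],[0,-0.004,0.04,0,0,0,0.5],[0,-0.005,0.04,0,0,0,0.5],[0,-0.005,0.04,0,0,0,0.5],[0,-0.0035,0.03,0,0,0,0.5],[0,-0.0015,0.01,0,0,0,0.5],[0,0,0,0,0,0,0.5],[0,0,0,0,0,0,0.5]],
])

```text
time: 19.3
ee_pos: [0.4306, -0.1299, 0.0638]
eef_rot: [0.562, 0.825, 0.05, 0.034]
ft_force: [0.8, -1.1, -0.9]
width: 0.06
grip_force: 20.0
```

```bash
python3 - <<'E'
from h import *
rel([.4287,-.1306,.041],.372)
E
```

```text
t 19.3 pos [ 0.4306 -0.1299  0.0638] shift [ 0.0001 -0.0047  0.0224] turnz 0.002 tilt 6.92 w 0.06 F [ 0.8 -1.1 -0.9]
```

Emit:
drive_tool([
  [[0,-0.002,0.008,0,0,0,0.5],[0,-0.0015,0.006,0,0,0,0.5],[0,-0.001,0.005,0,0,0,0.5],[0,-0.0005,0.003,0,0,0,0.5],[0,0,0,0,0,0,0.5],[0,0,0,0,0,0,0.5]],
])

```text
time: 19.9
ee_pos: [0.428, -0.1305, 0.0405]
eef_rot: [0.562, 0.825, 0.05, 0.034]
ft_force: [-0.3, 1.6, 4.1]
width: 0.0599
grip_force: 20.0
```

Emit:
drive_tool([
  [[0,0,0,0,0,0,0.72],[0,0,0,0,0,0,0.74],[0,0,0,0,0,0,0.8],[0,0,0,0,0,0,0.85],[0,0,0,0,0,0,0.85],[0,0,0,0,0,0,0.85]],
])

```text
time: 20.5
ee_pos: [0.4274, -0.1306, 0.0402]
eef_rot: [0.562, 0.825, 0.05, 0.034]
ft_force: [-0.2, 0.3, 0.1]
width: 0.0731
grip_force: 0.0
```

Emit:
drive_tool([
  [[0,0,-0.01,0,0,0,0.85],[0,0.002,-0.02,0,0,0,0.85],[0,0.003,-0.03,0,0,0,0.85],[0,0.005,-0.04,0,0,0,0.85],[0,0.005,-0.05,0,0,0,0.85],[0,0.005,-0.05,0,0,0,0.85],[0.05,0,0,0,0,0,0.85],[0.05,0,0,0,0,0,0.85],[0.05,0,0,0,0,0,0.85],[0,0,0,0,0,0,0.85]],
])

```text
time: 21.5
ee_pos: [0.367, 0.0116, 0.2414]
eef_rot: [0.56, 0.826, 0.05, 0.034]
ft_force: [0.8, -1.3, 0.0]
width: 0.0742
grip_force: 0.0
```

```bash
python3 - <<'E'
from h import *
rel([.43,-.13,.2])
b=r.camera('top');sd=r.camera('side')
h=cv2.cvtColor(b,cv2.COLOR_RGB2HSV)
cv2.imwrite('pics/t7.png',np.hstack([cv2.resize(b[240:340,350:450,::-1],(400,400),interpolation=cv2.INTER_CUBIC),cv2.resize(sd[300:420,190:310,::-1],(400,400),interpolation=cv2.INTER_CUBIC)]))
for q in('block_center','board_top','lid_bar'): 
    d=r.place_of('top',q);print(q,d[:1], d and onplane('top',d[0]['at'],{'block_center':.039,'board_top':.024,'lid_bar':.225}[q]))
E
```

```text
t 21.5 pos [0.367  0.0116 0.2414] shift [-0.1548  0.0009  0.042 ] turnz 0 tilt 6.94 w 0.0742 F [ 0.8 -1.3  0. ]
block_center [{'at': [405.4, 291.8], 'conf': 0.88}] [ 0.42638251 -0.13099992  0.039     ]
board_top [{'at': [157.1, 216.8], 'conf': 0.7}] [0.59922447 0.46580904 0.024     ]
lid_bar [{'at': [157.4, 219.9], 'conf': 0.81}] [0.56248581 0.40576752 0.225     ]
```

View pics/t7.png

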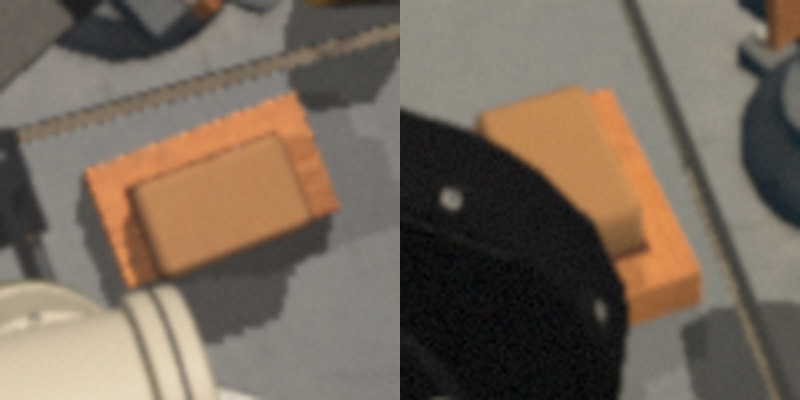

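The block lies flat on the board, parallel to it, about 11 mm off centre towards the near edge. That is inside the 20 mm limit. The lid is still up and the arm is clear, so I'm handing in.

```bash
python3 -c "
from bench import r
print(r.close_job())"
```

```text
the job is handed in; nothing more can be done
None
```

I handed the job in at about 22 s; no verdict was returned. Both clips are out, the lid rests open on its stop, and the cork block lies flat and lengthwise on the orange board, about 11 mm off centre across it (limit 20 mm).

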